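Find the full reagent jar by weight and put it in the refill basket

ROBOT

A 6-joint arm with a two-finger parallel gripper is mounted at the origin on the work surface; the furniture and walls round the work are solid. World frame = base frame: x ahead of the robot, y to its left, z up, the work surface at z = 0. Lengths are in mm, angles in rad, forces in N, time in s.
With the tool pointing down it reaches from about 350 to 975 mm from the base axis. Payload 4.9 kg.
Tool frame: the origin (TCP) lies at the very end of the fingers, on their centre line; the grasp point (between the pads) lies 19 mm behind it (r.hold_point_z is the distance from the TCP to the grasp point, in mm); z points along the fingers, y is the direction in which the jaws open and shut (so a half turn about z gives the same grasp; the last joint's range is limited). The gripper opens to 85 mm and grips with 20 to 120 N. Pads are 22 mm wide; open, the fingers measure 114 mm over their backs; the gripper's body (76 mm by 85 mm) begins 54 mm behind the grasp point. The pads swing forward as they close: fully open they stand 13 mm farther back than shut.
Start: joints at [1.087, 0.053, 1.613, -0, 1.476, -0.119], TCP at [222.965, 583.856, 231.304] pointing down, gripper open.
Joint ranges: [-3.01, 3.01], [-1.01, 2.22], [0.06, 2.58], [-1.02, 4.17], [0.09, 2.62], [-3.14, 3.14]. Speed limits (rad/s): [2.57, 2.57, 3.14, 3.14, 3.14, 3.14].

INTERFACE

Orientations are given as a unit quaternion [x, y, z, w].
In Python, from cell import r gives the robot as it stands.
- The arm moves only by the tool play_rows, never from a script. Its argument "motion" is one flat list of numbers, 6 for each row, row after row: the shift along the tool's x, y, z in m, then the turn, a rotation vector about the tool's x, y, z in degrees. In form: [tx, ty, tz, ax, ay, az, tx, ty, tz, ax, ay, az, ...]. A call has 1 to 8 rows; each row shifts and turns the commanded pose from where the row before left it, along the tool's axes as they then stand; what a row does not reach is not made up. A row lasts 1/12 s, in which the tool goes at most 41.7 mm and 7.16 degrees, less where a joint would pass 70% of its speed; a pose out of reach is approached as far as the arm can. A call is refused whole if a number of a shift passes 0.0417 or a number of a turn 7.16, either way. A call with a gripper value outside its range is refused whole. "gripper" is the finger opening in m, from 0 to 0.0854, set as the call begins (left out, the last holds). The fingers move at their own pace and stop on an object; "newtons" is the grip in N (left out, the last holds). Time passes only in rows, so rows that do not move let the fingers close. It gives the time, the measured TCP pose, the force and the opening at its end, in the units of the state.
- r.observe(): the state, without advancing time (a new reading comes with each control period).
- r.read_camera(name): name is "side" or "top"; returns the picture (384x512x3 uint8, red, green, blue); there is no depth.
- r.camera_model(name): a dict with "mtx" (3x3 intrinsics, pixels), "xyz" and "attitude" of the camera in the world. Camera axes: x right, y down, z forward; pixel columns grow to the right and rows downward; lengths in mm; the calibration is good to about 2 mm. A picture is of the moment at which its call begins. camera_model takes no time and is no camera call.
- r.job_done(): hands the job in, once; it reports no verdict.
The state is a dict: "time": time; "q": joint angles; "qvel": joint speeds; "tau": joint torques, N m; "eef_pos": TCP position; "tool_rot": TCP orientation; "wrist_force": force on the tool from outside, world axes, zero at the start; "wrist_torque": the same for the moment, N m; "finger_gap": opening from 0.0 (shut) to 1.0 (fully open).
Only numpy, scipy, OpenCV 4.12 (cv2) and the standard library are available. Lean on these libraries where they do the work, as an engineer would, in place of code of your own. Each camera call takes 0.05 s, during which the arm holds its last target.

TASK

Three identical small closed jars stand in a row on the worktop: one is still full, the other two are empty. Find the full one by lifting them in turn to feel their weight, and set it gently, standing upright, in the white slotted basket on the near side of the sink. The two empty jars must stay, or be set back upright, where they stood.

Things in the scene. Friction and masses are not known exactly. Their poses are not given: they have to be found in the camera images.
- jar_a: one of three identical closed white jars, 50 mm diameter, 98 mm tall; the lid (48 mm, the top 26 mm) is fixed tight and may be gripped. Origin: centre of the underside, z up. Two are empty (70 to 95 g), the third, whichever it is, is full (430 to 580 g). Row across the worktop, at least 100 mm between centres, low things about; the 70 mm wide jars behind are not part of the job
- jar_b: one of three identical closed white jars, 50 mm diameter, 98 mm tall; the lid (48 mm, the top 26 mm) is fixed tight and may be gripped. Origin: centre of the underside, z up. Two are empty (70 to 95 g), the third, whichever it is, is full (430 to 580 g). Row across the worktop, at least 100 mm between centres, low things about; the 70 mm wide jars behind are not part of the job
- jar_c: one of three identical closed white jars, 50 mm diameter, 98 mm tall; the lid (48 mm, the top 26 mm) is fixed tight and may be gripped. Origin: centre of the underside, z up. Two are empty (70 to 95 g), the third, whichever it is, is full (430 to 580 g). Row across the worktop, at least 100 mm between centres, low things about; the 70 mm wide jars behind are not part of the job
- basket: white open basket with slotted sides, left of the jars and nearer than the sink (a like one behind the sink is not meant), 125 mm (its x) by 85 mm (its y) outside and 62 mm high, walls 3 mm, so 118 by 80 mm inside; it stays where it is. Origin: centre of the underside, z up; its inner floor lies 2 mm above the worktop. (A raised counter 0.23 m high borders the worktop on the right)
Mind the look-alikes: they are no part of the job. Leave any brown or green look-alike of the jar_c alone.

How it is judged:
By the outcome, as a careful person would: the job done as asked, in the order asked, and still so for the second after the job is handed in, with the robot touching nothing.
It also fails if it takes over 64 s, if anything falls off the work surface, if the arm or the gripper's body presses on something with over 40 N, if the wrist force passes 120 N, or if a joint passes its speed limit or range.

## Working session

There is one attempt and no reset: what is moved stays moved. The work goes in short steps, Python scripts to look and compute and a tool call to move; the robot and the scene stay as the last step left them, time stands still between calls to the robot, and variables do not carry over. Pictures are saved under pics/ and viewed, and the job is handed in when it is done.

Besides the shell and the picture viewer there is one more tool, called after ">>>" as name(argument=value, ...) on one line, values as JSON. play_rows: Moves the arm, as the interface text tells. Its arguments: {"type":"object","properties":{"motion":{"type":"array","items":{"type":"number"}},"gripper":{"type":"number"},"newtons":{"type":"number"}},"required":["motion"]}

```bash
mkdir -p pics; ls
python3 - <<'E'
from cell import r
import cv2
print(r.observe()); print(r.hold_point_z)
for n in("side","top"):
    m=r.camera_model(n);print(n,m)
    cv2.imwrite(f"pics/{n}0.png",cv2.cvtColor(r.read_camera(n),cv2.COLOR_RGB2BGR))
E
```

```text
pics
{'time': 0.0, 'q': array([ 1.08700859e+00,  5.33987713e-02,  1.61428282e+00,  6.77932444e-06,
        1.47596909e+00, -1.18992975e-01]), 'qvel': array([-0.0001334 , -0.0014772 ,  0.00190046,  0.0012352 ,  0.00112465,
       -0.00040787]), 'tau': array([-3.61760496e-03, -3.93681121e+01, -3.70176959e+01, -4.32929937e-04,
        7.23779565e-03,  1.48106415e-05]), 'eef_pos': array([222.68156883, 583.33188555, 230.04369234]), 'tool_rot': array([ 1.81387926e-01,  9.83411085e-01, -9.81631125e-04, -3.08683516e-04]), 'wrist_force': array([-1.19295374, -0.26627147,  0.45204169]), 'wrist_torque': array([ 0.03678905, -0.0034918 ,  0.02486308]), 'finger_gap': 0.9988037832892631}
18.700000000000003
side {'mtx': array([[379.43295561,   0.        , 259.61448295],
       [  0.        , 379.43295561, 192.52056586],
       [  0.        ,   0.        ,   1.        ]]), 'xyz': array([ 425.36583535, -662.08083736,  672.35872927]), 'attitude': array([ 0.91436634, -0.04595134,  0.03052734, -0.40111189])}
top {'mtx': array([[454.63072266,   0.        , 246.30327592],
       [  0.        , 454.63072266, 188.83523818],
       [  0.        ,   0.        ,   1.        ]]), 'xyz': array([ 425.74290156,   36.36967418, 1231.34607906]), 'attitude': array([ 0.71029959, -0.70332728,  0.02152836, -0.01848681])}
```

View pics/top0.png

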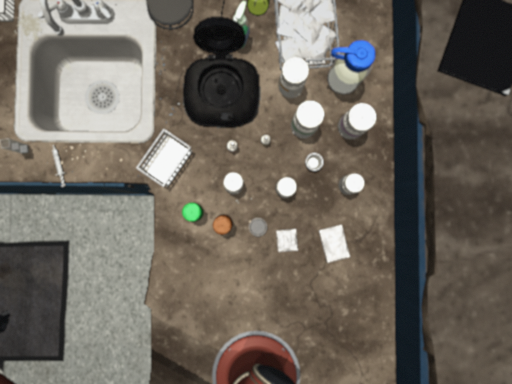

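View pics/side0.png

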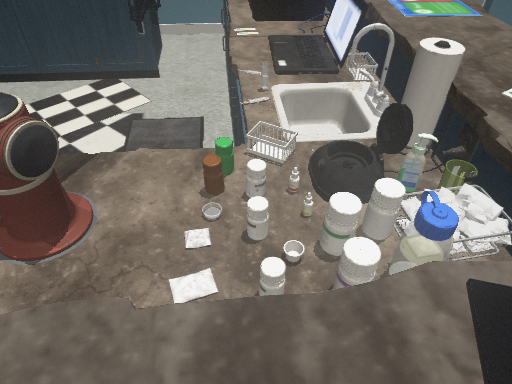

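Top view: white 50 mm jars have lids at (233,183), (287,187) and (353,184). The brown (222,225) and green (192,212) look-alikes and the 70 mm jars at (309,117) and (359,121) are not meant. The basket is at (164,158), nearer than the sink. I'll confirm in crops.

Run:
```python
import cv2
a=cv2.imread("pics/top0.png")
cv2.imwrite("pics/t1.png",cv2.resize(a[120:245,130:255],(600,600),interpolation=cv2.INTER_CUBIC)) #4.8
cv2.imwrite("pics/t2.png",cv2.resize(a[120:240,220:380],(800,600),interpolation=cv2.INTER_CUBIC)) #5
b=cv2.imread("pics/side0.png")
cv2.imwrite("pics/s1.png",cv2.resize(b[110:305,190:330],None,fx=3,fy=3,interpolation=cv2.INTER_CUBIC)) #3
```

```text
(no output)
```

View pics/t1.png

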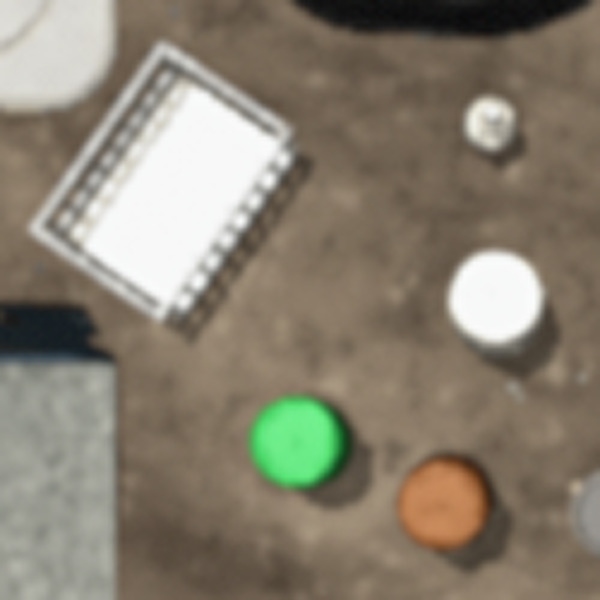

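View pics/t2.png

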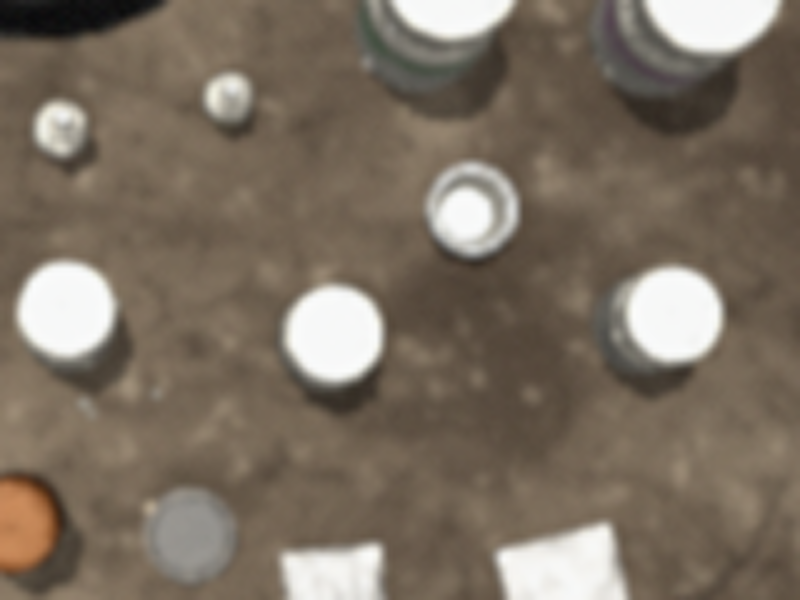

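View pics/s1.png

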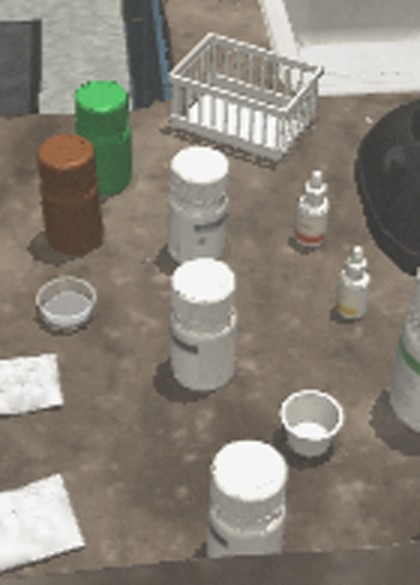

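The three white jars and the basket (slotted rim, near the sink's front edge) are confirmed. Lid centres in t2: (67,311), (334,335), (674,316). Basket rim corners in t1: (163,42), (293,131), (165,322), (32,229).

```bash
cat > h.py <<'E'
import numpy as np
from scipy.spatial.transform import Rotation as R
from cell import r
def proj(n,uv,z):
    m=r.camera_model(n);d=R.from_quat(m["attitude"]).apply(np.linalg.inv(m["mtx"])@[uv[0],uv[1],1])
    return m["xyz"]+d*(z-m["xyz"][2])/d[2]
def pix(n,p):
    m=r.camera_model(n);c=R.from_quat(m["attitude"]).inv().apply(np.array(p)-m["xyz"]);c=m["mtx"]@c
    return c[:2]/c[2]
def st():
    o=r.observe();Rm=R.from_quat(o["tool_rot"])
    print("t",o["time"].__round__(2),"p",o["eef_pos"].round(1),"yaw y-axis",np.degrees(np.arctan2(*Rm.as_matrix()[[1,0],1])).round(1),"z",Rm.as_matrix()[:,2].round(3),"F",o["wrist_force"].round(2),"gap",round(o["finger_gap"],3),"q",o["q"].round(2))
    return o,Rm
def to(p,yaw=None):
    """delta in tool axes (m) and z-turn deg to reach world p (mm), jaw-axis yaw deg (mod 180)"""
    o,Rm=st();d=Rm.inv().apply(np.array(p)-o["eef_pos"])/1000
    print("delta m",d.round(4))
    if yaw is not None:
        M=Rm.as_matrix();y=np.array([np.cos(np.radians(yaw)),np.sin(np.radians(yaw)),0])
        a=np.degrees(np.arctan2(-(y@M[:,0]),y@M[:,1]));a=(a+90)%180-90
        print("turn az",a.round(1))
E
python3 - <<'E'
from h import *
for s,uv,z in [(5,(67,311),98),(5,(334,335),98),(5,(674,316),98)]:
    print("top",proj("top",(220+uv[0]/s-.4,120+uv[1]/s-.4),z).round(1))
for uv in [(199,164),(204,279),(249,467)]:
    print("side",proj("side",(190+uv[0]/3-.33,110+uv[1]/3-.33),98).round(1))
c=np.array([proj("top",(130+u/4.8-.4,120+v/4.8-.4),62) for u,v in [(163,42),(293,131),(165,322),(32,229)]])
print(c.round(1),c.mean(0).round(1),[np.linalg.norm(c[i]-c[i-1]).round(1) for i in range(4)])
d=c[0]-c[3]+c[1]-c[2];print("long axis deg",np.degrees(np.arctan2(d[1],d[0])))
# side rim corners
c=np.array([proj("side",(190+u/3-.33,110+v/3-.33),62) for u,v in [(211,37),(324,70),(276,125) if 0 else (278,122),(172,76)]])
print("side",c.round(1),c.mean(0).round(1))
st()
E
```

```text
top [507.3  65.2  98. ]
top [496.6 -68.3  98. ]
top [ 507.8 -238.4   98. ]
side [506.3  60.   98. ]
side [496.3 -73.6  98. ]
side [ 506.5 -241.9   98. ]
[[647.  247.8  62. ]
 [599.3 176.8  62. ]
 [495.5 243.7  62. ]
 [544.8 316.1  62. ]] [571.6 246.1  62. ] [np.float64(122.9), np.float64(85.5), np.float64(123.5), np.float64(87.7)]
long axis deg -33.277658815018036
side [[543.9 306.2  62. ]
 [645.6 239.4  62. ]
 [588.7 160.   62. ]
 [499.5 241.   62. ]] [569.4 236.6  62. ]
t 0.1 p [222.7 583.3 230.1] yaw y-axis 69.1 z [-0.001 -0.002 -1.   ] F [0.12 0.09 1.07] gap 1.003 q [ 1.09  0.05  1.61  0.    1.48 -0.12]
```

Run:
```python
from h import *
to([507,64,170],69)
for u in (393,397,422): print(u,proj("top",(u,184),230).round(0),proj("top",(u,184),0).round(0))
```

```text
t 0.1 p [222.7 583.3 230.1] yaw y-axis 69.1 z [-0.001 -0.002 -1.   ] F [0.12 0.09 1.07] gap 1.003 q [ 1.09  0.05  1.61  0.    1.48 -0.12]
delta m [-0.4509 -0.3836  0.0608]
turn az 0.1
393 [ 496. -292.  230.] [ 513. -367.    0.]
397 [ 497. -301.  230.] [ 513. -378.    0.]
422 [ 497. -356.  230.] [ 513. -446.    0.]
```

>>> play_rows(motion=[-0.014,-0.012,0.001,0,0,0,-0.029,-0.0245,0.004,0,0,0,-0.029,-0.0245,0.004,0,0,0,-0.029,-0.0245,0.004,0,0,0,-0.029,-0.0245,0.004,0,0,0,-0.029,-0.0245,0.004,0,0,0,-0.029,-0.0245,0.004,0,0,0,-0.029,-0.0245,0.004,0,0,0], gripper=0.0854, newtons=40)

```text
time: 0.77
eef_pos: [360.4, 333.2, 201.6]
tool_rot: [0.181, 0.983, -0.0, -0.0]
wrist_force: [0.8, -0.7, 0.4]
finger_gap: 1.003
```

>>> play_rows(motion=[-0.029,-0.0245,0.004,0,0,0,-0.029,-0.0245,0.004,0,0,0,-0.029,-0.0245,0.004,0,0,0,-0.029,-0.0245,0.004,0,0,0,-0.029,-0.0245,0.004,0,0,0,-0.029,-0.0245,0.004,0,0,0,-0.029,-0.0245,0.004,0,0,0,-0.029,-0.0245,0.004,0,0,0])

```text
time: 1.43
eef_pos: [507.3, 67.3, 169.7]
tool_rot: [0.182, 0.983, 0.0, -0.0]
wrist_force: [1.1, 0.9, 0.5]
finger_gap: 0.999
```

Run:
```python
from h import *
to([507,64,170],69)
```

```text
t 1.43 p [507.3  67.3 169.7] yaw y-axis 69.1 z [-0.  0. -1.] F [1.1  0.85 0.51] gap 0.999 q [-0.01 -0.18  1.94  0.    1.38 -1.22]
delta m [-0.0009 -0.0032 -0.0003]
turn az 0.1
```

>>> play_rows(motion=[0,0,0.01,0,0,0,0,0,0.018,0,0,0,0,0,0.018,0,0,0,0,0,0.018,0,0,0,0,0,0.018,0,0,0,0,0,0.012,0,0,0,0,0,0.005,0,0,0,0,0,0,0,0,0])

```text
time: 2.1
eef_pos: [505.7, 69.4, 69.6]
tool_rot: [0.181, 0.983, -0.0, -0.002]
wrist_force: [-0.2, -0.3, 0.7]
finger_gap: 0.998
```

Run:
```python
from h import *
import cv2
to([507,64,71],69)
for n,(a,b,c,d) in dict(side=(110,290,190,330),top=(130,230,190,290)).items():
    im=cv2.cvtColor(r.read_camera(n),cv2.COLOR_RGB2BGR)
    cv2.imwrite(f"pics/{n}1.png",cv2.resize(im[a:b,c:d],None,fx=3,fy=3))
```

```text
t 2.1 p [505.7  69.4  69.6] yaw y-axis 69.1 z [-0.003  0.    -1.   ] F [-0.18 -0.28  0.67] gap 0.998 q [-0.01 -0.06  2.01  0.    1.2  -1.22]
delta m [-0.0031 -0.0046 -0.0014]
turn az 0.1
```

View pics/side1.png

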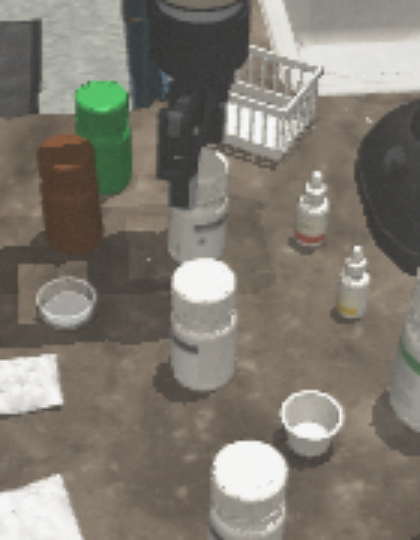

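>>> play_rows(motion=[-0.002,-0.003,0,0,0,0,-0.001,-0.003,0,0,0,0,0,0,0,0,0,0,0,0,0,0,0,0])

```text
time: 2.53
eef_pos: [508.2, 62.2, 72.0]
tool_rot: [0.182, 0.983, 0.0, 0.001]
wrist_force: [-0.2, 0.2, -0.9]
finger_gap: 0.997
```

>>> play_rows(motion=[0,0,0,0,0,0,0,0,0,0,0,0,0,0,0,0,0,0,0,0,0,0,0,0,0,0,0,0,0,0,0,0,0,0,0,0,0,0,0,0,0,0,0,0,0,0,0,0], gripper=0.04, newtons=40)

```text
time: 3.2
eef_pos: [507.9, 62.6, 71.7]
tool_rot: [0.181, 0.983, 0.0, 0.0]
wrist_force: [-1.3, 0.8, 3.9]
finger_gap: 0.532
```

Run:
```python
from h import *
import cv2
st()
for n,(a,b,c,d) in dict(side=(110,290,190,330)).items():
    im=cv2.cvtColor(r.read_camera(n),cv2.COLOR_RGB2BGR)
    cv2.imwrite(f"pics/{n}2.png",cv2.resize(im[a:b,c:d],None,fx=3,fy=3))
```

```text
t 3.2 p [507.9  62.6  71.7] yaw y-axis 69.1 z [ 0.001  0.    -1.   ] F [-1.3   0.76  3.88] gap 0.532 q [-0.02 -0.06  2.01  0.    1.2  -1.23]
```

View pics/side2.png

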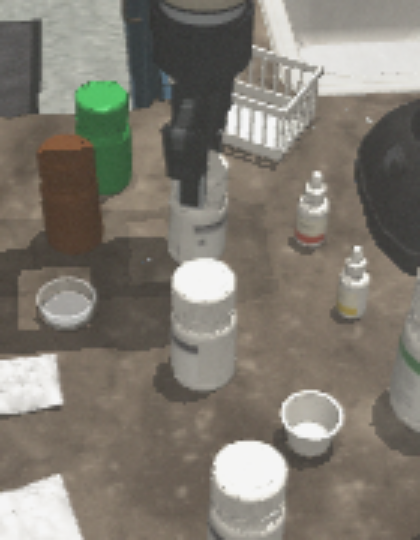

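>>> play_rows(motion=[0,0,0,0,0,0,0,0,-0.005,0,0,0,0,0,-0.01,0,0,0,0,0,-0.01,0,0,0,0,0,-0.005,0,0,0,0,0,0,0,0,0,0,0,0,0,0,0,0,0,0,0,0,0])

```text
time: 3.92
eef_pos: [507.4, 62.4, 101.0]
tool_rot: [0.181, 0.983, -0.0, -0.0]
wrist_force: [0.7, -0.2, -4.6]
finger_gap: 0.532
```

Run:
```python
from h import *
import cv2
for n,(a,b,c,d) in dict(side=(90,290,190,330)).items():
    im=cv2.cvtColor(r.read_camera(n),cv2.COLOR_RGB2BGR)
    cv2.imwrite(f"pics/{n}3.png",cv2.resize(im[a:b,c:d],None,fx=3,fy=3))
o,_=st();print(o["wrist_torque"],o["tau"])
```

```text
t 3.97 p [507.2  62.4 100.7] yaw y-axis 69.1 z [-0.001 -0.    -1.   ] F [-0.75  1.16 -4.97] gap 0.53 q [-0.02 -0.1   1.99 -0.    1.25 -1.23]
[ 0.00656237 -0.03122055  0.06665156] [-1.14633999e-02 -3.24159873e+01 -3.71094346e+01  3.13268021e-03
 -6.07654714e-03  1.61725933e-05]
```

View pics/side3.png

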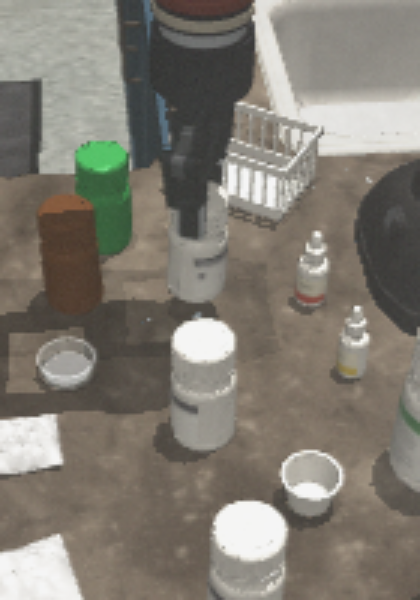

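Jar a (first in the row) weighs about 4.8 N, so it is the full one. It hangs clear of the worktop in the picture (bottom at about (197,298) in the crop). I'll raise it, take another reading, and move over the basket.

>>> play_rows(motion=[0,0,-0.006,0,0,0,0,0,-0.012,0,0,0,0,0,-0.015,0,0,0,0,0,-0.015,0,0,0,0,0,-0.012,0,0,0,0,0,-0.008,0,0,0,0,0,0,0,0,0,0,0,0,0,0,0])

```text
time: 4.63
eef_pos: [508.0, 62.5, 169.9]
tool_rot: [0.181, 0.983, 0.0, 0.001]
wrist_force: [0.4, -0.2, -5.6]
finger_gap: 0.529
```

Run:
```python
from h import *
to([571,243,168])
```

```text
t 4.63 p [508.   62.5 169.9] yaw y-axis 69.1 z [ 0.001 -0.    -1.   ] F [ 0.4  -0.23 -5.55] gap 0.529 q [-0.02 -0.18  1.94  0.    1.38 -1.23]
delta m [0.0055 0.1911 0.0019]
```

>>> play_rows(motion=[0,0.006,0,0,0,0,0.001,0.014,0,0,0,0,0.001,0.02,0,0,0,0,0.001,0.022,0,0,0,0,0.001,0.022,0,0,0,0,0.001,0.022,0,0,0,0,0,0.022,0,0,0,0,0,0.02,0,0,0,0])

```text
time: 5.3
eef_pos: [555.3, 204.1, 167.5]
tool_rot: [0.181, 0.983, -0.0, -0.001]
wrist_force: [0.0, -0.6, -5.3]
finger_gap: 0.528
```

>>> play_rows(motion=[0,0.018,0,0,0,0,0,0.014,0,0,0,0,0,0.008,0,0,0,0,0,0.003,0,0,0,0,0,0,0,0,0,0,0,0,0,0,0,0,0,0,0,0,0,0,0,0,0,0,0,0])

```text
time: 5.97
eef_pos: [571.1, 242.0, 169.4]
tool_rot: [0.182, 0.983, -0.0, 0.0]
wrist_force: [-0.1, 0.6, -4.9]
finger_gap: 0.533
```

Run:
```python
from h import *
import cv2
for n,(a,b,c,d) in dict(side=(50,200,200,350),top=(100,230,100,230)).items():
    im=cv2.cvtColor(r.read_camera(n),cv2.COLOR_RGB2BGR)
    cv2.imwrite(f"pics/{n}4.png",cv2.resize(im[a:b,c:d],None,fx=4,fy=4,interpolation=cv2.INTER_CUBIC))
to([571,243,168])
print(pix("side",[571,243,0]),pix("side",[571,243,96]))
```

```text
t 6.07 p [571.1 242.1 169.5] yaw y-axis 69.1 z [ 0. -0. -1.] F [-0.57  0.91 -4.85] gap 0.534 q [ 0.28  0.09  1.68 -0.    1.37 -0.92]
delta m [0.0004 0.0008 0.0015]
[270.95975337 150.9995345 ] [272.30042428 123.27554026]
```

View pics/side4.png

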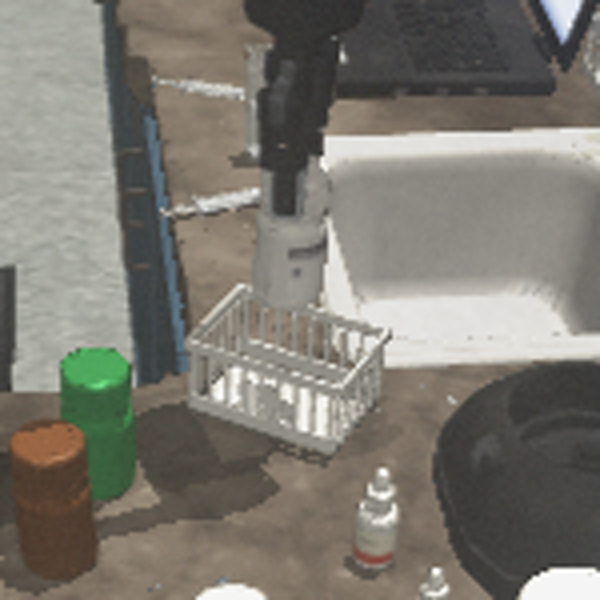

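View pics/top4.png

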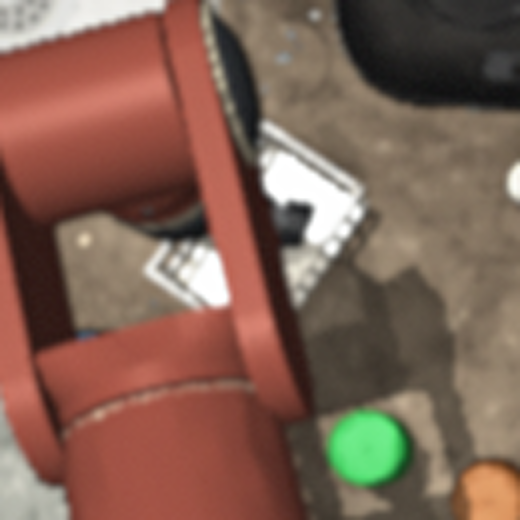

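Run:
```python
from h import *
for p in [(243,287),(391,335),(340,395),(189,345),(290,340)]:
    print(proj("side",(200+p[0]/4-.4,50+p[1]/4-.4),62).round(1))
print([ (4*(pix("side",[571+x,243+y,62])-[200,50])).round(0) for x,y in [(0,0)]])
```

```text
[545.3 309.7  62. ]
[644.4 237.7  62. ]
[596.3 168.5  62. ]
[498.7 236.8  62. ]
[571.1 237.2  62. ]
[array([287., 334.])]
```

The side view shows the jar bottom at (291,295), directly above the basket (centre about (290,340)). It agrees with the target within about 5 mm, against 15 mm clearance, so I'll lower it.

>>> play_rows(motion=[0,0,0.006,0,0,0,0,0,0.013,0,0,0,0,0,0.014,0,0,0,0,0,0.014,0,0,0,0,0,0.014,0,0,0,0,0,0.012,0,0,0,0,0,0.008,0,0,0,0,0,0.004,0,0,0])

```text
time: 6.73
eef_pos: [569.9, 242.3, 81.6]
tool_rot: [0.181, 0.983, -0.001, -0.002]
wrist_force: [-0.9, 0.1, -5.4]
finger_gap: 0.53
```

>>> play_rows(motion=[0,0,0.002,0,0,0,0,0,0.002,0,0,0,0,0,0,0,0,0,0,0,0,0,0,0])

```text
time: 7.07
eef_pos: [571.8, 242.9, 81.2]
tool_rot: [0.181, 0.983, 0.0, 0.001]
wrist_force: [-0.9, 0.4, -4.7]
finger_gap: 0.533
```

Run:
```python
from h import *
import cv2
for n,(a,b,c,d) in dict(side=(50,200,200,350)).items():
    im=cv2.cvtColor(r.read_camera(n),cv2.COLOR_RGB2BGR)
    cv2.imwrite(f"pics/{n}5.png",cv2.resize(im[a:b,c:d],None,fx=4,fy=4,interpolation=cv2.INTER_CUBIC))
to([571,242,74])
```

```text
t 7.12 p [571.8 242.9  81.2] yaw y-axis 69.1 z [ 0.002  0.    -1.   ] F [-0.41  0.2  -5.28] gap 0.534 q [ 0.28  0.18  1.74 -0.    1.22 -0.92]
delta m [ 0.0004 -0.0011  0.0072]
```

View pics/side5.png

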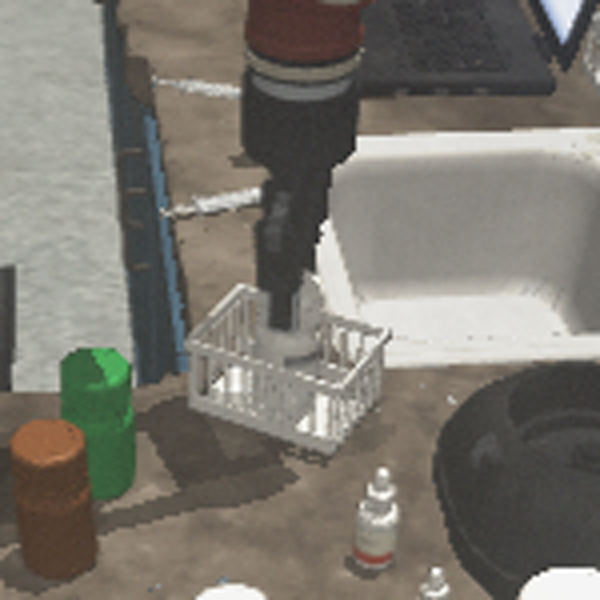

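The jar is inside the rim and still hanging free at −5 N, with about 7 mm to go. I'll creep down.

>>> play_rows(motion=[0,0,0.002,0,0,0,0,0,0.002,0,0,0,0,0,0.001,0,0,0,0,0,0.001,0,0,0,0,0,0,0,0,0,0,0,0,0,0,0])

```text
time: 7.62
eef_pos: [571.1, 242.7, 74.1]
tool_rot: [0.181, 0.983, -0.0, -0.0]
wrist_force: [0.3, 0.4, -4.6]
finger_gap: 0.532
```

>>> play_rows(motion=[0,0,0.001,0,0,0,0,0,0,0,0,0,0,0,0,0,0,0])

```text
time: 7.87
eef_pos: [571.4, 242.8, 73.8]
tool_rot: [0.181, 0.983, 0.0, 0.0]
wrist_force: [-1.1, -0.4, -3.8]
finger_gap: 0.532
```

>>> play_rows(motion=[0,0,0.001,0,0,0,0,0,0,0,0,0,0,0,0,0,0,0])

```text
time: 8.12
eef_pos: [571.8, 242.7, 73.7]
tool_rot: [0.181, 0.983, 0.0, 0.001]
wrist_force: [-3.1, -0.9, 5.7]
finger_gap: 0.533
```

Contact with the basket floor at TCP 73.7, as predicted. Opening.

>>> play_rows(motion=[0,0,0,0,0,0,0,0,0,0,0,0,0,0,0,0,0,0,0,0,0,0,0,0,0,0,0,0,0,0,0,0,0,0,0,0], gripper=0.065)

```text
time: 8.62
eef_pos: [571.2, 242.7, 72.2]
tool_rot: [0.181, 0.983, 0.0, 0.0]
wrist_force: [0.7, 0.7, -0.1]
finger_gap: 0.759
```

>>> play_rows(motion=[0,0,-0.003,0,0,0,0,0,-0.006,0,0,0,0,0,-0.012,0,0,0,0,0,-0.02,0,0,0,0,0,-0.03,0,0,0,0,0,-0.03,0,0,0,0,0,-0.03,0,0,0,0,0,-0.01,0,0,0])

```text
time: 9.28
eef_pos: [573.8, 243.5, 221.1]
tool_rot: [0.181, 0.983, 0.002, 0.005]
wrist_force: [1.1, 0.3, 1.2]
finger_gap: 0.76
```

>>> play_rows(motion=[-0.02,0,-0.01,0,0,0,-0.035,0,0,0,0,0,-0.035,0,0,0,0,0,-0.035,0,0,0,0,0,-0.025,0,0,0,0,0,-0.01,0,0,0,0,0,0,0,0,0,0,0,0,0,0,0,0,0])

```text
time: 9.95
eef_pos: [720.0, 185.8, 222.9]
tool_rot: [0.181, 0.983, -0.0, -0.001]
wrist_force: [0.0, -0.1, 0.4]
finger_gap: 0.76
```

Run:
```python
from h import *
import cv2
for n in("side","top"):
    im=cv2.cvtColor(r.read_camera(n),cv2.COLOR_RGB2BGR)
    cv2.imwrite(f"pics/{n}6.png",im)
    (a,b,c,d)=dict(side=(50,200,200,350),top=(100,230,100,230))[n]
    cv2.imwrite(f"pics/{n}6c.png",cv2.resize(im[a:b,c:d],None,fx=4,fy=4,interpolation=cv2.INTER_CUBIC))
st()
```

```text
t 10.05 p [719.4 186.5 223.4] yaw y-axis 69.2 z [-0.001  0.    -1.   ] F [-0.99  0.03  0.07] gap 0.762 q [ 0.15  0.33  1.31  0.    1.5  -1.05]
```

View pics/side6c.png

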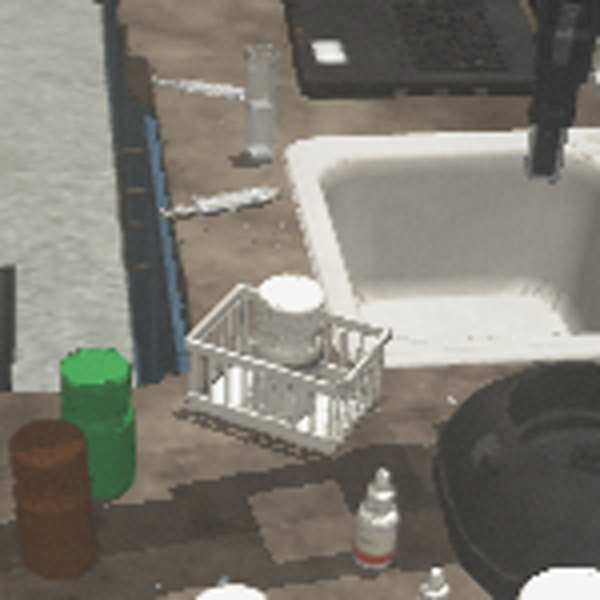

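View pics/top6.png

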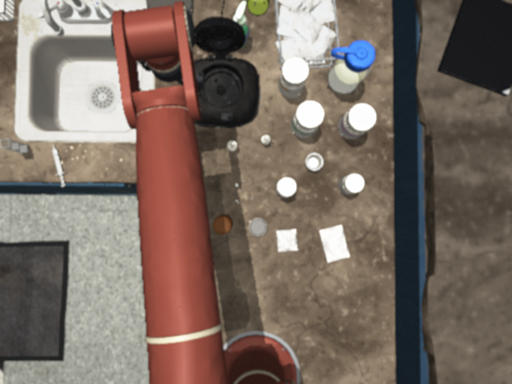

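The side crop shows jar a upright in the basket, with its lid at (291,293) and the rim corners where they were. The top view shows the other two jars still at (287,187) and (353,184). Handing in.

Run:
```python
from cell import r
print(r.job_done())
```

```text
the job is handed in; nothing more can be done
None
```

I handed the job in at about 10 s with the full jar standing upright in the near-side basket. The robot was clear of everything.

- **Which jar:** I lifted the leftmost jar first. It pulled 4.6 to 5.6 N, about 0.5 kg, where an empty jar would pull under 1 N. That made it the full one, so I did not lift the other two.
- **Placing:** I lowered it until it touched the basket floor. The wrist force there reached 5.7 N upward, so it pressed down with about 10 N before I opened the fingers.
- **Last checks:** The side picture shows the jar upright and the basket unmoved. The top picture shows both empty jars where they stood, but the arm hid the basket and the green jar there, so those two were checked only from the side.
- **Disagreement:** The two cameras put the basket centre up to 9 mm apart in y. I aimed between them, which left enough of the 15 mm clearance.

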